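Count to the third gap and slide the axle nut home

TASK

A low four-gap parts rack stands on the bench, and a tall round post at one of its ends marks where counting starts. Count along with a fingertip: touch the tops of the first three upright walls one after another, beginning with the end wall beside the post, and then push the big flanged axle nut along the bench into the third gap from the post (the one just past the third wall) until it rests against the rack's back rail. Only slide the nut, never pick it up or tip it, leave everything else where it is, and finish clear of everything.

Things in the scene. Friction and masses are not known exactly. Their poses are not given: they have to be found in the camera images.
- rack: Fixed aluminium rack, open to the robot. Origin on the bench at its middle; x points into the gaps, y along it to the left, z up; yaw up to 0.2 rad. Five walls from x = -22.5 to +22.5 mm, where a back rail (35 high, 6 thick) closes the gaps. Four gaps 48 mm wide, centred at y = +81, +27, -27, -81 mm, floored by the bench. Foot plates 4 mm high reach out to y = +-151 mm.
- wall1: Upright aluminium wall of the rack, leftmost (end wall), at rack y = +108 mm: 6 mm thick, 45 mm long along the rack's x, top face 35 mm above the bench. Origin on the bench under the middle of the wall; axes as the rack's. Touched on its top.
- wall2: Upright aluminium wall of the rack, second from the left, at rack y = +54 mm: 6 mm thick, 45 mm long along the rack's x, top face 35 mm above the bench. Origin on the bench under the middle of the wall; axes as the rack's. Touched on its top.
- wall3: Upright aluminium wall of the rack, middle, at rack y = 0: 6 mm thick, 45 mm long along the rack's x, top face 35 mm above the bench. Origin on the bench under the middle of the wall; axes as the rack's. Touched on its top.
- wall4: Upright aluminium wall of the rack, fourth from the left, at rack y = -54 mm: 6 mm thick, 45 mm long along the rack's x, top face 35 mm above the bench. Origin on the bench under the middle of the wall; axes as the rack's. Touched on its top.
- wall5: Upright aluminium wall of the rack, rightmost (end wall), at rack y = -108 mm: 6 mm thick, 45 mm long along the rack's x, top face 35 mm above the bench. Origin on the bench under the middle of the wall; axes as the rack's. Touched on its top.
- post: Tall round steel post, 18 mm diameter with a 24 mm head, top 74 mm above the bench, fixed on the foot plate at one end of the rack (rack x about +30 mm, y about +132 or -132 mm): the end where counting starts. Origin at its foot, 4 mm above the bench.
- stub: Low hexagonal steel bolt head, 24 mm across and 12 mm high, fixed on the foot plate at the other end of the rack (it changes places with the post). Origin at its foot.
- nut: The big flanged axle nut, chrome steel, loose on the bench in front of the rack: round flange 38 mm in diameter and 9 mm thick below, hexagon 27 mm across flats above it, 23 mm high in all, about 0.1 to 0.17 kg. Origin at the centre of its underside, z up. When home in a gap its centre lies at rack x = +3.5 mm. Pushed only, by its side close to the bench.
- bottle: Bystander: empty white push dispenser bottle, upright, 56 mm diameter, 144 mm high. Origin under its centre. Leave it alone.
- grip: Bystander: blue hard silicone handlebar grip lying on its side, 115 mm long, 32 mm thick. Origin under its middle. Leave it alone.
- footpeg: Bystander: aluminium foot peg lying flat, 98 mm long, 26 mm wide, 24 mm high. Origin under its middle. Leave it alone.
- valvetool: Bystander: small steel T-handled valve core tool lying flat, 68 mm long, T 36 mm wide, 10 mm high. Origin under its middle. Leave it alone.
- smallnut: Bystander: small plain hexagon nut without flange, 17 mm across flats, 10 mm high. Origin under its centre. Not the nut of the job. Leave it alone.
- spacer: Bystander: steel spacer tube, 28 mm diameter, 22 mm high, standing in the leftmost gap. Origin under its centre. Leave it alone.
- bearing: Bystander: dark steel bearing ring, 38 mm diameter, 12 mm high, lying in the rightmost gap. Origin under its centre. Leave it alone.
Mind the look-alikes: they are no part of the job. What is shaped like the nut but orange is not meant.

How it is judged:
By the outcome, as a careful person would: the job done as asked, in the order asked, and still so for the second after the job is handed in, with the robot touching nothing.
It also fails if it takes over 64 s, if anything falls off the work surface, if the arm or the gripper's body presses on something with over 40 N, if the wrist force passes 120 N, or if a joint passes its speed limit or range.

ROBOT

A 6-joint arm with a two-finger parallel gripper is mounted at the origin on the work surface. World frame = base frame: x ahead of the robot, y to its left, z up, the work surface at z = 0. Lengths are in mm, angles in rad, forces in N, time in s.
With the tool pointing down it reaches from about 350 to 875 mm from the base axis. Payload 4.2 kg.
Tool frame: the origin (TCP) lies between the finger pads; the fingertips stand 17 mm ahead of it and the grasp point (between the pads) lies 2 mm behind it (nose_length is the distance from the TCP to the fingertips, in mm); z points along the fingers, y is the direction in which the jaws open and shut (so a half turn about z gives the same grasp; the last joint's range is limited). The gripper opens to 85 mm and grips with 20 to 120 N. Pads are 22 mm wide; open, the fingers measure 114 mm over their backs; the gripper's body (76 mm by 85 mm) begins 54 mm behind the grasp point. The pads swing forward as they close: fully open they stand 13 mm farther back than shut.
Start: joints at [1.464, 0.385, 0.008, 0, -1.194, -0.259], TCP at [223.527, 583.639, 248.312] pointing down, gripper open.
Joint ranges: [-3.14, 3.14], [-1.21, 2.06], [-1.07, 1.41], [-3.16, 2.05], [-2.99, -0.16], [-3.1, 3.1]. Speed limits (rad/s): [2.79, 2.79, 3.14, 3.14, 3.14, 3.14].

INTERFACE

Orientations are given as a unit quaternion [x, y, z, w].
In Python, from bench import * gives the robot as it stands.
- The arm moves only by the tool jog_arm, never from a script. Its argument "increments" is a list of rows, each a list of 4 numbers: the shift along the tool's x, y, z in m, then the turn about the tool's z in degrees. A call has 1 to 10 rows; each row is the pose to reach, as a shift and turn from the pose measured when the call began, along the tool's axes at that moment; what a row does not reach only later rows make up. A row lasts 1/8 s, in which the tool goes at most 62.5 mm and 10.7 degrees, less where a joint would pass 70% of its speed; a pose out of reach is approached as far as the arm can. A call with a gripper value outside its range is refused whole. "hand" is the gripper's target within -1 to 1 (fully open at 1, half-way at 0, shut at -1), set as the call begins (left out, the last holds). The fingers move at their own pace and stop on an object; the grip force is fixed at half the most. Time passes only in rows, so rows that repeat a pose let the fingers close. It gives the time, the measured TCP pose, the force and the opening at its end, in the units of the state.
- read_state(): the state, without advancing time (a new reading comes with each control period).
- get_image(name): name is "scene" or "side" or "wrist"; returns the picture (400x640x3 uint8, red, green, blue); there is no depth.
- calibration(name): a dict with "fx", "fy", "cx", "cy" (pixels), "position" and "rotation" of the camera in the world; the wrist camera has in their place "hand_eye" (4x4, takes a point from camera to tool coordinates, whose origin is the TCP and whose axes are the flange's). Camera axes: x right, y up, looking along -z (the intrinsics and any distortion apply to the point x, -y, -z); pixel columns grow to the right and rows downward; lengths in mm; the calibration is good to about 2 mm. A picture is of the moment at which its call begins: read the wrist's pose just before it. calibration takes no time and is no camera call.
- job_done(): hands the job in, once; it reports no verdict.
The state is a dict: "clock": time; "joints": joint angles; "joint_vel": joint speeds; "joint_efforts": joint torques, N m; "position": TCP position; "ee_rot": TCP orientation; "contact_force": force on the tool from outside, world axes, zero at the start; "wrist_torque": the same for the moment, N m; "gripper_width": finger opening in mm.
Only numpy, scipy, OpenCV 4.12 (cv2) and the standard library are available. Lean on these libraries where they do the work, as an engineer would, in place of code of your own. Each camera call takes 0.05 s, during which the arm holds its last target.

## Working session

There is one attempt and no reset: what is moved stays moved. The work goes in short steps, Python scripts to look and compute and a tool call to move; the robot and the scene stay as the last step left them, time stands still between calls to the robot, and variables do not carry over. Pictures are saved under pics/ and viewed, and the job is handed in when it is done.

Besides the shell and the picture viewer there is one more tool, called after "Emit:" as name(argument=value, ...), one argument or row to a line, values as JSON. jog_arm: Moves the arm, as the interface text tells. Its arguments: {"type":"object","properties":{"increments":{"type":"array"},"hand":{"type":"number"}},"required":["increments"]}

```bash
ls; mkdir -p pics; python3 - <<'E'
from bench import *
import cv2
s=read_state()
print({k:s[k] for k in('clock','position','ee_rot','gripper_width','contact_force')})
for n in("scene","side","wrist"):
    cv2.imwrite(f'pics/{n}0.png',get_image(n)[:,:,::-1]); c=calibration(n); print(n,c)
E
```

```text
pics
{'clock': 0.0, 'position': array([223.34399928, 583.13127985, 247.22419799]), 'ee_rot': array([ 9.83301007e-01, -1.81983314e-01, -1.62813531e-04,  1.08435856e-03]), 'gripper_width': 85.15972036453093, 'contact_force': array([-0.49957152, -0.21838236, -0.05822778])}
scene {'fx': 440.53632360562074, 'fy': 440.53632360562074, 'cx': 317.6037491268606, 'cy': 199.7018557450805, 'position': array([ 782.70159044, -413.96200908,  829.68863932]), 'rotation': array([0.25845415, 0.06203747, 0.20001313, 0.94305225])}
side {'fx': 360.8378630796752, 'fy': 360.8378630796752, 'cx': 321.5916725972415, 'cy': 198.0370905901795, 'position': array([474.96963389, 477.47325743, 508.22310441]), 'rotation': array([-0.02746478,  0.37980126,  0.92138296, -0.07778261])}
wrist {'fx': 313.70228730246396, 'fy': 313.70228730246396, 'cx': 317.74657868149353, 'cy': 199.7474373411625, 'hand_eye': array([[ 4.72786200e-05,  9.45950022e-01,  3.24312432e-01,
         8.26541690e+01],
       [ 9.99999876e-01, -2.05565538e-04,  4.53809648e-04,
         7.59529254e-01],
       [ 4.95948706e-04,  3.24312370e-01, -9.45949914e-01,
        -1.25521034e+02],
       [ 0.00000000e+00,  0.00000000e+00,  0.00000000e+00,
         1.00000000e+00]])}
```

View pics/scene0.png

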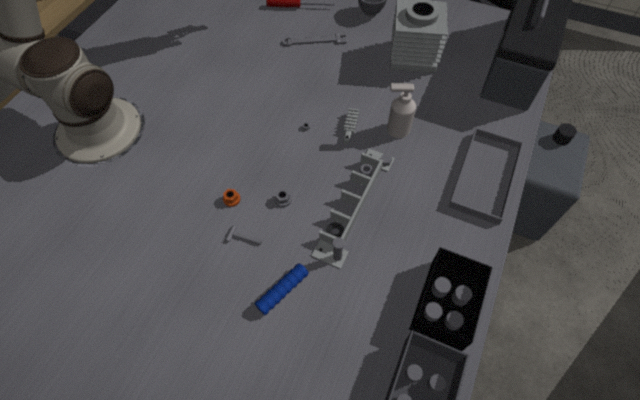

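View pics/side0.png

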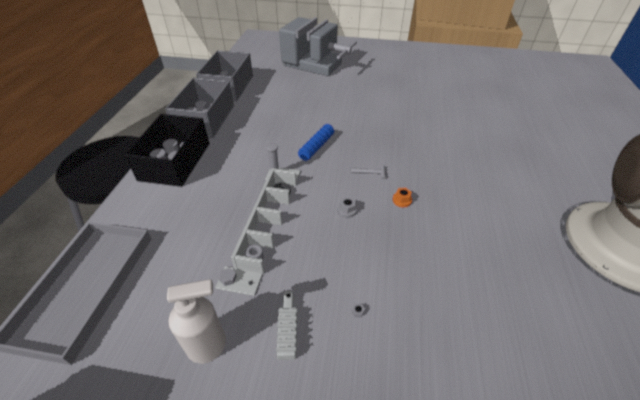

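View pics/wrist0.png

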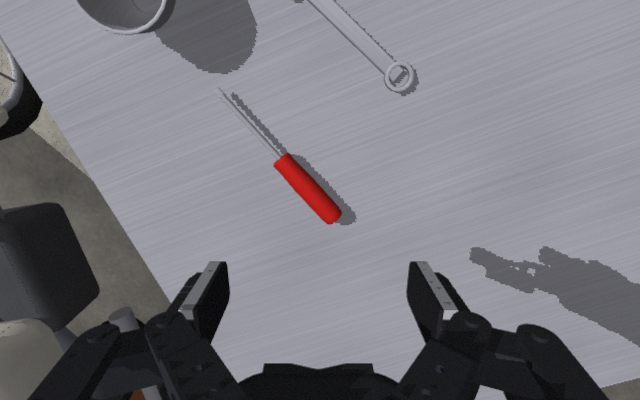

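The scene view shows the post at about (338,250), the rack's right (−y) end, and the stub at about (385,162). Counting therefore runs wall5, wall4, wall3, and the target gap is the one at rack y=+27. Next I'll take close crops to measure.

```bash
python3 - <<'E'
import cv2
a=cv2.imread('pics/scene0.png')[140:280,210:410]; cv2.imwrite('pics/sc_crop.png',cv2.resize(a,None,fx=4,fy=4,interpolation=cv2.INTER_CUBIC))
a=cv2.imread('pics/side0.png')[130:310,210:420]; cv2.imwrite('pics/si_crop.png',cv2.resize(a,None,fx=3.3333,fy=3.3333,interpolation=cv2.INTER_CUBIC))
E
```

```text
(no output)
```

View pics/sc_crop.png

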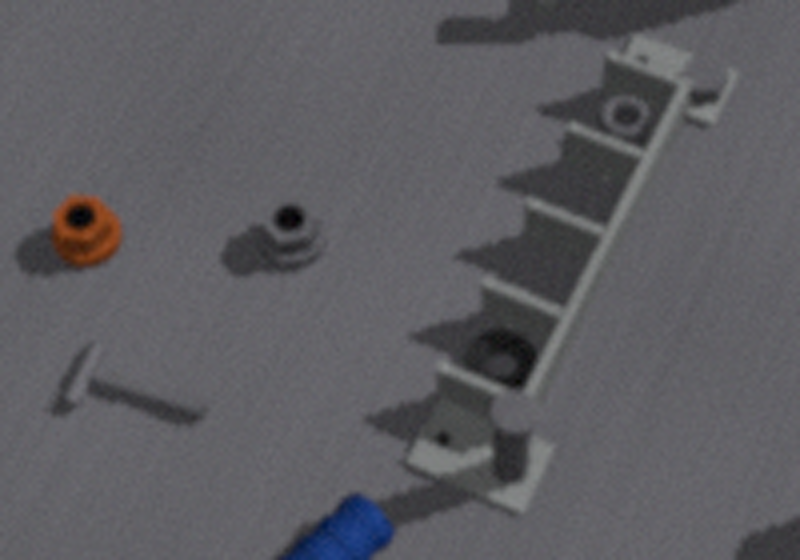

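View pics/si_crop.png

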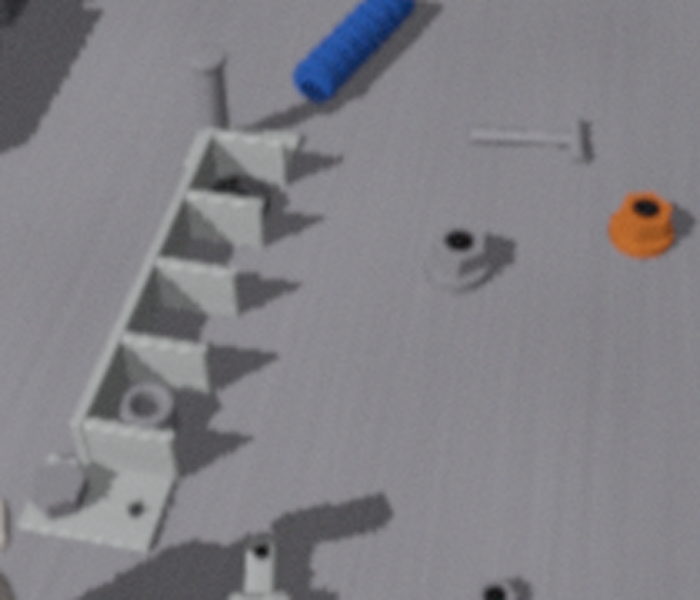

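```bash
cat > h.py <<'E'
import numpy as np
from scipy.spatial.transform import Rotation as R
from bench import *
def ray(n,u,v,state=None):
    c=calibration(n); d=np.array([(u-c['cx'])/c['fx'],-(v-c['cy'])/c['fy'],-1])
    if n=='wrist':
        T=np.eye(4);T[:3,:3]=R.from_quat(state['ee_rot']).as_matrix();T[:3,3]=state['position']
        M=T@c['hand_eye'];return M[:3,3],M[:3,:3]@d
    return np.array(c['position']),R.from_quat(c['rotation']).as_matrix()@d
def onz(n,u,v,z,state=None):
    p,d=ray(n,u,v,state);return p+d*(z-p[2])/d[2]
def two(a,b):
    (p,d),(q,e)=a,b
    s=np.linalg.lstsq(np.array([d,-e]).T,q-p,rcond=None)[0]
    A=p+s[0]*d;B=q+s[1]*e;return (A+B)/2,np.linalg.norm(A-B)
def fit(pts,loc):
    P=np.array(pts)[:,:2];L=np.array(loc,float);a=P.mean(0);b=L.mean(0)
    H=(L-b).T@(P-a);th=np.arctan2(H[0,1]-H[1,0],H[0,0]+H[1,1])
    c,s=np.cos(th),np.sin(th);Q=np.array([[c,-s],[s,c]]);t=a-Q@b
    return t,th,P-(L@Q.T+t)
E
python3 - <<'E'
from h import *
sc=lambda x,y:(210+x/4,140+y/4); si=lambda x,y:(210+x*.3,130+y*.3)
ys=[108,54,0,-54,-108]
S=[(608,57),(572,127),(530,203),(487,282),(442,368)]
D=[(173,432),(208,347),(237,268),(264,200),(287,142)]
loc=[(-22.5,y) for y in ys]
for n,f,A in(("scene",sc,S),("side",si,D)):
    pts=[onz(n,*f(*a),35) for a in A]; t,th,r=fit(pts,loc); print(n,t.round(1),th.round(4),r.round(1).tolist())
pts=[two(ray("scene",*sc(*a)),ray("side",*si(*b))) for a,b in zip(S,D)]
print([(p.round(1).tolist(),round(e,1)) for p,e in pts])
t,th,r=fit([p for p,e in pts],loc);print(t,th)
print('nut',onz("scene",*sc(289,217),23),onz("side",*si(460,240),23),two(ray("scene",*sc(289,217)),ray("side",*si(460,240))))
print('orange',onz("scene",*sc(80,215),23)); print('T',onz("scene",*sc(200,412),3),onz("scene",*sc(80,390),5))
print('grip end',onz("scene",*sc(370,515),16)); print('post',onz("scene",*sc(517,408),74),onz("side",*si(208,57),74))
print('peg near', onz("side",*si(260,545),10),'small',onz("side",358,310,10))
E
```

```text
scene [640.7  54.8] -0.0306 [[-0.3, -1.4], [0.5, 0.5], [-0.1, 0.2], [-0.3, 0.7], [0.2, -0.0]]
side [636.3  57.1] -0.0397 [[0.2, -0.9], [-0.6, 0.2], [0.3, -1.0], [0.1, -0.7], [0.0, 2.4]]
[([619.9, 163.5, 32.5], np.float64(1.6)), ([618.0, 110.9, 32.6], np.float64(4.0)), ([616.2, 56.1, 33.4], np.float64(3.3)), ([614.0, 2.5, 33.5], np.float64(3.8)), ([612.4, -51.2, 31.1], np.float64(3.7))]
[638.60329238  55.55508431] -0.035166557186251876
nut [500.42044001   2.55669749  23.        ] [499.43681154   3.8604037   23.        ] (array([499.76774883,   3.0248173 ,  22.00591415]), np.float64(0.5998725224157138))
orange [396.51668193 -41.64086155  23.        ]
T [ 504.09855534 -111.59388242    3.        ] [ 441.63143589 -126.41663729    5.        ]
grip end [ 611.40949037 -131.87708981   16.        ]
post [664.23770787 -75.22591035  74.        ] [660.55229393 -70.46858205  74.        ]
peg near [568.89693438 202.39355233  10.        ] small [460.02079603 211.52336817  10.        ]
```

Candidates for the nut in the scene view:
- chrome flanged nut at (282,195)
- orange look-alike at (231,195)
- small hexagon nut at (306,127)
- bearing ring in the gap at (335,229)
- spacer at (366,169)

I choose the chrome flanged one; both crops confirm the flange and its colour. Next the wrist camera goes over the rack.

```bash
cat >> h.py <<'E'
def inc(target,head_deg,s=None):
    s=s or read_state(); M=R.from_quat(s['ee_rot']).as_matrix()
    d=M.T@(np.array(target)-s['position'])/1000
    h=np.degrees(np.arctan2(M[1,0],M[0,0])); dt=-((head_deg-h+180)%360-180)
    print('clock',round(s['clock'],2),'pos',s['position'].round(1),'head',h.round(1),'F',np.round(s['contact_force'],1),'-> inc',d.round(4),'turn',round(dt,1))
E
python3 - <<'E'
from h import *
inc((530,40,290),-2)
sc=lambda x,y:(210+x/4,140+y/4)
print('bottle base',onz('scene',399,134,0),onz('side',207,355,0))
E
```

```text
clock 0.15 pos [223.4 583.3 247.5] head -21.0 F [ 0.1  0.5 -0. ] -> inc [ 0.4807  0.3977 -0.0418] turn -19.0
bottle base [673.47797669 279.08294401   0.        ] [6.59342893e+02 3.08281019e+02 5.68434189e-14]
```

Emit:
jog_arm(
  increments=[
    [0.04,0.033,-0.02,-2],
    [0.08,0.066,-0.04,-4],
    [0.12,0.1,-0.042,-6],
    [0.16,0.133,-0.042,-8],
    [0.2,0.166,-0.042,-10],
    [0.24,0.2,-0.042,-12],
    [0.28,0.232,-0.042,-14],
    [0.32,0.265,-0.042,-16],
    [0.36,0.298,-0.042,-18],
    [0.4,0.331,-0.042,-19],
  ],
  hand=-1,
)

```text
clock: 1.4
position: [478.9, 129.5, 290.0]
ee_rot: [1.0, -0.017, -0.0, 0.001]
contact_force: [0.7, 1.3, -0.8]
gripper_width: -0.1
```

```bash
python3 - <<'E'
from h import *
inc((530,40,290),-2)
E
```

```text
clock 1.4 pos [478.9 129.5 290. ] head -1.9 F [ 0.7  1.3 -0.8] -> inc [0.054  0.0878 0.0001] turn 0.1
```

Emit:
jog_arm(
  increments=[
    [0.027,0.044,0,0],
    [0.054,0.088,0,0],
    [0.054,0.088,0,0],
    [0.054,0.088,0,0],
  ],
)

```text
clock: 1.9
position: [529.7, 39.6, 289.7]
ee_rot: [1.0, -0.017, -0.001, 0.001]
contact_force: [-0.3, 1.3, 1.3]
gripper_width: -0.0
```

```bash
python3 - <<'E'
from h import *
import cv2,pickle
s=read_state();im=get_image('wrist');pickle.dump(s,open('s1.pkl','wb'))
print(s['position'],s['ee_rot'],np.abs(s['joint_vel']).max())
cv2.imwrite('pics/w1.png',im[:,:,::-1])
E
```

```text
[529.68942683  39.62936623 289.70239622] [ 9.99853427e-01 -1.70893641e-02 -7.22769583e-04  7.45393186e-04] 0.02601955020457344
```

View pics/w1.png

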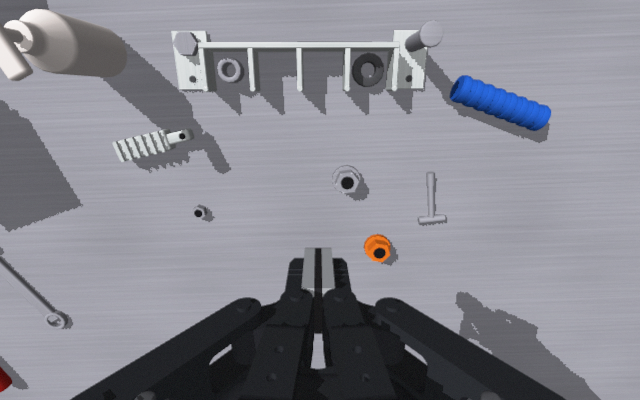

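```bash
python3 - <<'E'
import cv2
a=cv2.imread('pics/w1.png')
cv2.imwrite('pics/w1r.png',cv2.resize(a[20:120,165:445],None,fx=2.85,fy=2.85,interpolation=cv2.INTER_CUBIC))
cv2.imwrite('pics/w1n.png',cv2.resize(a[150:270,310:410],None,fx=4,fy=4,interpolation=cv2.INTER_CUBIC))
E
```

```text
(no output)
```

View pics/w1r.png

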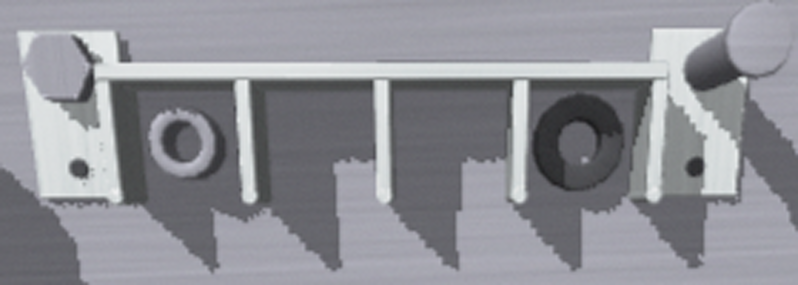

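View pics/w1n.png

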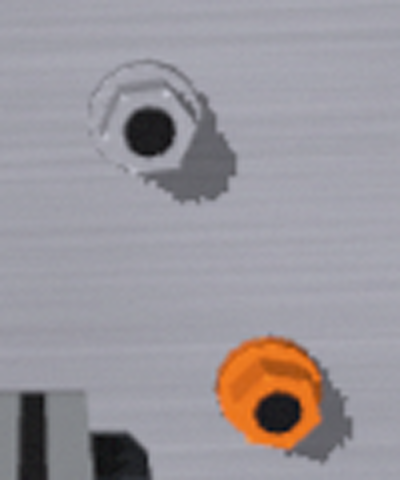

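```bash
python3 - <<'E'
from h import *
import pickle
s=pickle.load(open('s1.pkl','rb'))
f=lambda x,y:(165+x/2.85,20+y/2.85)
ys=[108,54,0,-54,-108]
F=[(116,199),(250,199),(384,199),(519,199),(654,199)]
B=[(104,78),(243,78),(382,78),(521,78),(660,78)]
pts=[onz('wrist',*f(*p),35,s) for p in F+B]
t,th,r=fit(pts,[(-22.5,y) for y in ys]+[(22.5,y) for y in ys]);print(t,th,r.round(1).tolist())
g=lambda x,y:(310+x/4,150+y/4)
print('nut top',onz('wrist',*g(149,131),23,s),'flange',onz('wrist',*g(145,117),7,s),'orange',onz('wrist',*g(278,411),23,s))
c,q=np.cos(th),np.sin(th);Q=np.array([[c,-q],[q,c]])
for n,p in dict(w5=(-8,-108),w4=(-8,-54),w3=(-8,0),home=(3.5,27),mouth=(-22.5,27)).items(): print(n,(Q@p+t).round(1))
inc((630,-52,100),-2)
E
```

```text
[637.03062393  55.83590409] -0.0337538673891347 [[0.5, -0.4], [0.5, -0.1], [0.5, 0.1], [0.5, -0.0], [0.5, -0.2], [-0.5, -0.8], [-0.5, -0.3], [-0.5, 0.1], [-0.5, 0.6], [-0.5, 1.0]]
nut top [499.36381433   1.76791045  23.        ] flange [499.6956631    1.67835343   7.        ] orange [395.7460022  -43.11831032  23.        ]
w5 [625.4 -51.8]
w4 [627.2   2.1]
w3 [629.   56.1]
home [641.4  82.7]
mouth [615.5  83.6]
clock 1.95 pos [529.6  40.2 289.9] head -1.9 F [ 0.2 -0.2  0.3] -> inc [0.1036 0.0885 0.1899] turn 0.1
```

```bash
python3 - <<'E'
from h import *
inc((624,-51.8,110),-2)
inc((624,-51.8,60),-2)
E
```

```text
clock 1.95 pos [529.6  40.2 289.9] head -1.9 F [ 0.2 -0.2  0.3] -> inc [0.0976 0.0885 0.1799] turn 0.1
clock 1.95 pos [529.6  40.2 289.9] head -1.9 F [ 0.2 -0.2  0.3] -> inc [0.0976 0.0885 0.2299] turn 0.1
```

Emit:
jog_arm(
  increments=[
    [0.03,0.03,0.04,0],
    [0.06,0.06,0.08,0],
    [0.098,0.0885,0.12,0],
    [0.098,0.0885,0.16,0],
    [0.098,0.0885,0.19,0],
    [0.098,0.0885,0.21,0],
    [0.098,0.0885,0.22,0],
    [0.098,0.0885,0.22,0],
    [0.098,0.0885,0.22,0],
  ],
)

```text
clock: 3.08
position: [625.1, -51.3, 71.2]
ee_rot: [1.0, -0.016, 0.001, 0.001]
contact_force: [0.1, 0.7, 0.6]
gripper_width: -0.2
```

Tip is about 19 mm above the top of wall5. Lowering in small steps.

Emit:
jog_arm(
  increments=[
    [0,0,0.006,0],
    [0,0,0.012,0],
    [0,0,0.014,0],
    [0,0,0.016,0],
    [0,0,0.016,0],
  ],
)

```text
clock: 3.7
position: [625.1, -51.4, 55.0]
ee_rot: [1.0, -0.016, 0.0, 0.001]
contact_force: [-1.3, -0.4, -0.0]
gripper_width: -0.0
```

Emit:
jog_arm(
  increments=[
    [0,0,0.001,0],
    [0,0,0.002,0],
    [0,0,0.003,0],
    [0,0,0.0035,0],
    [0,0,0.0035,0],
  ],
)

```text
clock: 4.32
position: [625.1, -51.4, 52.1]
ee_rot: [1.0, -0.016, 0.001, 0.001]
contact_force: [-1.9, 0.3, 4.6]
gripper_width: 0.1
```

Emit:
jog_arm(
  increments=[
    [0,0,0.0007,0],
    [0,0,0.0007,0],
  ],
)

```text
clock: 4.58
position: [625.1, -51.4, 52.1]
ee_rot: [1.0, -0.016, 0.001, 0.001]
contact_force: [-2.2, -0.1, 6.3]
gripper_width: -0.0
```

```bash
python3 - <<'E'
from h import *
import cv2
inc((626,2,80),-2)
cv2.imwrite('pics/w2.png',get_image('wrist')[:,:,::-1])
E
```

```text
clock 4.58 pos [625.1 -51.4  52.1] head -1.8 F [-2.2 -0.1  6.3] -> inc [-0.0008 -0.0534 -0.028 ] turn 0.2
```

View pics/w2.png

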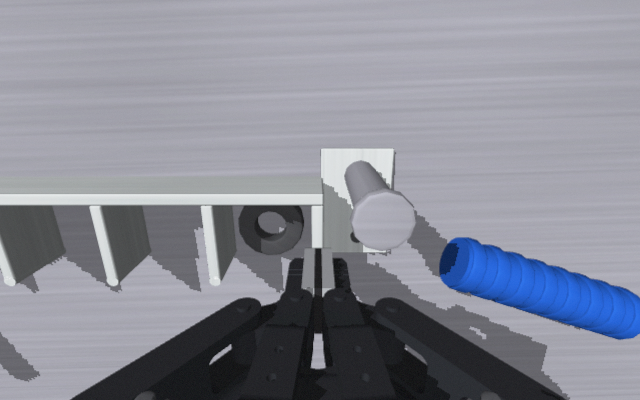

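Wall5 touched: the fingertip sits on its top at (318,250), with 6 N upward. Now wall4.

Emit:
jog_arm(
  increments=[
    [0,0,-0.012,0],
    [0,0,-0.025,0],
    [0,-0.018,-0.025,0],
    [0,-0.036,-0.025,0],
    [0,-0.0535,-0.025,0],
    [0,-0.0535,-0.02,0],
    [0,-0.0535,-0.01,0],
    [0,-0.0535,-0.004,0],
    [0,-0.0535,-0.004,0],
  ],
)

```text
clock: 5.75
position: [626.2, 1.5, 54.9]
ee_rot: [1.0, -0.016, -0.0, 0.001]
contact_force: [0.4, 0.9, 0.7]
gripper_width: -0.1
```

Emit:
jog_arm(
  increments=[
    [0,0,0.002,0],
    [0,0,0.003,0],
    [0,0,0.004,0],
    [0,0,0.005,0],
    [0,0,0.005,0],
  ],
)

```text
clock: 6.38
position: [626.2, 1.2, 52.1]
ee_rot: [1.0, -0.016, -0.0, 0.001]
contact_force: [-3.8, -0.7, 9.2]
gripper_width: -0.2
```

Wall4 touched (9 N). Now wall3.

Emit:
jog_arm(
  increments=[
    [0,0,-0.012,0],
    [0,0,-0.025,0],
    [0,-0.018,-0.025,0],
    [0,-0.036,-0.025,0],
    [0,-0.0545,-0.025,0],
    [0,-0.0545,-0.02,0],
    [0,-0.0545,-0.01,0],
    [0,-0.0545,-0.004,0],
    [0,-0.0545,-0.004,0],
  ],
)

```text
clock: 7.5
position: [627.3, 55.0, 54.8]
ee_rot: [1.0, -0.016, -0.001, 0.002]
contact_force: [0.5, -0.1, -0.6]
gripper_width: -0.0
```

Emit:
jog_arm(
  increments=[
    [0,0,0.002,0],
    [0,0,0.003,0],
    [0,0,0.004,0],
    [0,0,0.005,0],
    [0,0,0.005,0],
  ],
)

```text
clock: 8.12
position: [627.4, 54.7, 52.1]
ee_rot: [1.0, -0.016, -0.001, 0.002]
contact_force: [-4.2, 0.5, 9.9]
gripper_width: 0.1
```

```bash
python3 - <<'E'
from h import *
import cv2
inc((500,2,150),60)
cv2.imwrite('pics/w3.png',get_image('wrist')[:,:,::-1])
E
```

```text
clock 8.12 pos [627.4  54.7  52.1] head -1.8 F [-4.2  0.5  9.9] -> inc [-0.1258  0.0571 -0.0975] turn -61.8
```

View pics/w3.png

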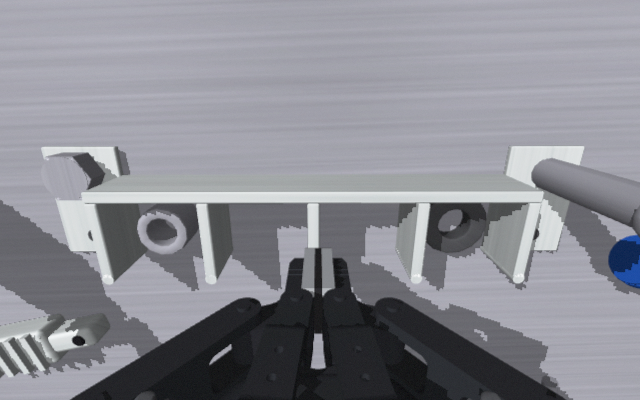

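All three walls have been touched in order; w3 shows the tip on wall3 at (314,248). Now I'll go behind the nut with the fingers slightly parted as a two-point cradle.

```bash
python3 - <<'E'
from h import *
inc((475,-36,110),57.5)
E
```

```text
clock 8.18 pos [627.4  54.7  52.1] head -1.8 F [-4.5 -0.3 10.3] -> inc [-0.1495  0.0958 -0.0573] turn -59.3
```

Emit:
jog_arm(
  increments=[
    [0,0,-0.03,0],
    [0,0,-0.06,-5],
    [-0.03,0.02,-0.06,-12],
    [-0.06,0.04,-0.06,-20],
    [-0.09,0.06,-0.06,-28],
    [-0.12,0.08,-0.06,-36],
    [-0.1495,0.096,-0.06,-44],
    [-0.1495,0.096,-0.06,-52],
    [-0.1495,0.096,-0.06,-59.3],
    [-0.1495,0.096,-0.06,-59.3],
  ],
  hand=-0.76,
)

```text
clock: 9.43
position: [475.1, -36.2, 113.0]
ee_rot: [0.877, 0.48, -0.001, 0.001]
contact_force: [-0.6, -0.7, -0.1]
gripper_width: 10.2
```

```bash
python3 - <<'E'
from h import *
import cv2,pickle
s=read_state();im=get_image('wrist');pickle.dump(s,open('s2.pkl','wb'))
inc((475.3,-36,21),57.5);print(s['gripper_width'],s['joints'])
cv2.imwrite('pics/w4.png',im[:,:,::-1])
E
```

```text
clock 9.47 pos [475.1 -36.2 112.9] head 57.3 F [-0.2 -0.2  0.4] -> inc [ 0.0006 -0.      0.0919] turn -0.2
10.156361808207224 [ 0.26790399  0.28935667 -0.53211825  0.00474104 -0.75111744  2.30063818]
```

View pics/w4.png

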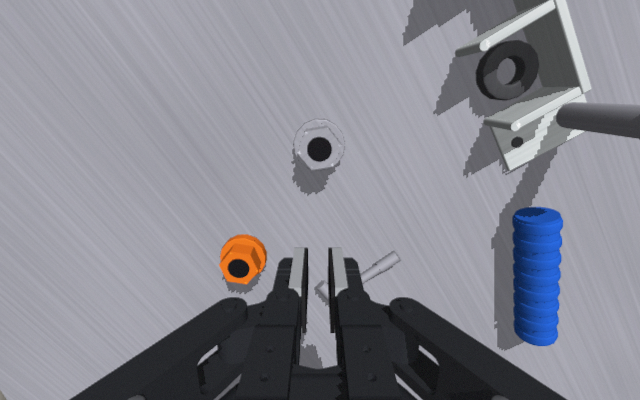

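```bash
python3 - <<'E'
from h import *
import pickle
s=pickle.load(open('s2.pkl','rb'))
print('nut',onz('wrist',319.5,144,4,s),onz('wrist',319.5,149,23,s),'orange',onz('wrist',239,268,23,s))
for p in [(398,256),(362,277),(322,290)]: print('T',onz('wrist',*p,5,s))
E
```

```text
nut [500.39992012   2.06389062   4.        ] [500.08481296   1.75895764  23.        ] orange [396.56274598 -43.07051993  23.        ]
T [ 505.57873886 -112.22139737    5.        ]
T [ 469.96802885 -113.59397115    5.        ]
T [ 433.97950427 -106.13593347    5.        ]
```

Emit:
jog_arm(
  increments=[
    [0,0,0.03,0],
    [0,0,0.06,0],
    [0,0,0.08,0],
    [0,0,0.088,0],
    [0,0,0.091,0],
    [0,0,0.091,0],
  ],
)

```text
clock: 10.22
position: [475.4, -36.4, 22.4]
ee_rot: [0.877, 0.48, -0.001, 0.002]
contact_force: [-0.0, 0.4, 0.2]
gripper_width: 10.3
```

```bash
python3 - <<'E'
from h import *
import cv2
inc((537.3,61.3,21),57.5)
cv2.imwrite('pics/w5.png',get_image('wrist')[:,:,::-1])
a=get_image('side')[110:260,300:440]; cv2.imwrite('pics/s5.png',cv2.resize(a,None,fx=4,fy=4)[:,:,::-1])
E
```

```text
clock 10.22 pos [475.4 -36.4  22.4] head 57.3 F [-0.   0.4  0.2] -> inc [ 0.1157 -0.0007  0.001 ] turn -0.2
```

View pics/w5.png

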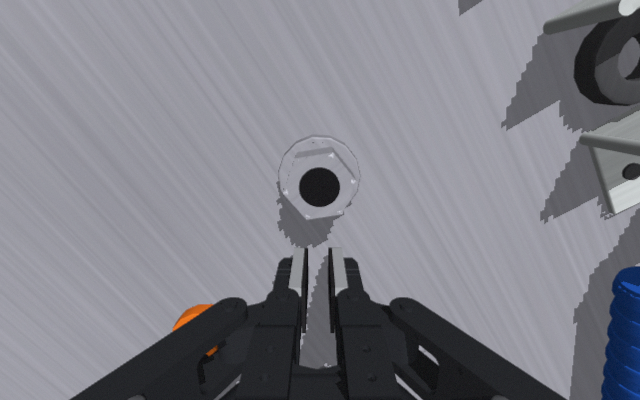

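View pics/s5.png

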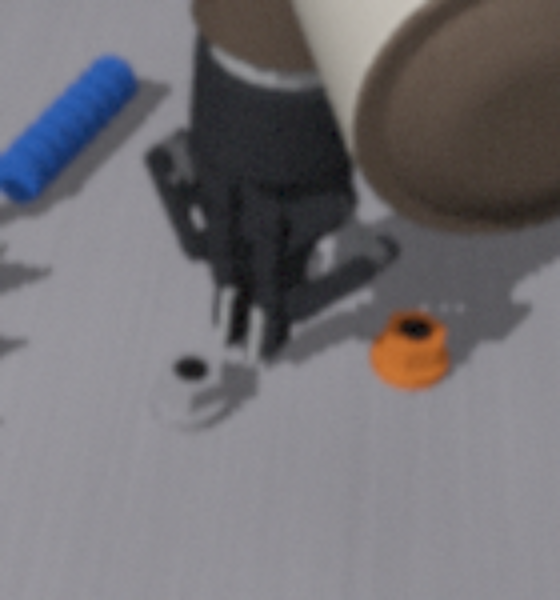

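Nut is centred ahead of the cradle: hole at (319,187), finger seam at column 318. Pushing about 60 mm, then checking.

Emit:
jog_arm(
  increments=[
    [0.006,0,0.0015,0],
    [0.012,0,0.0015,0],
    [0.018,0,0.0015,0],
    [0.024,0,0.0015,0],
    [0.03,0,0.0015,0],
    [0.037,0,0.0015,0],
    [0.044,0,0.0015,0],
    [0.05,0,0.0015,0],
    [0.055,0,0.0015,0],
    [0.058,0,0.0015,0],
  ],
)

```text
clock: 11.58
position: [507.0, 12.7, 20.9]
ee_rot: [0.877, 0.48, -0.001, 0.002]
contact_force: [-1.0, -0.1, 0.9]
gripper_width: 10.2
```

```bash
python3 - <<'E'
from h import *
import cv2
inc((537.3,61.3,21),57.5)
cv2.imwrite('pics/w6.png',get_image('wrist')[:,:,::-1])
E
```

```text
clock 11.57 pos [507.   12.7  20.9] head 57.3 F [-1.  -0.1  0.9] -> inc [ 0.0573 -0.0007 -0.0002] turn -0.2
```

View pics/w6.png

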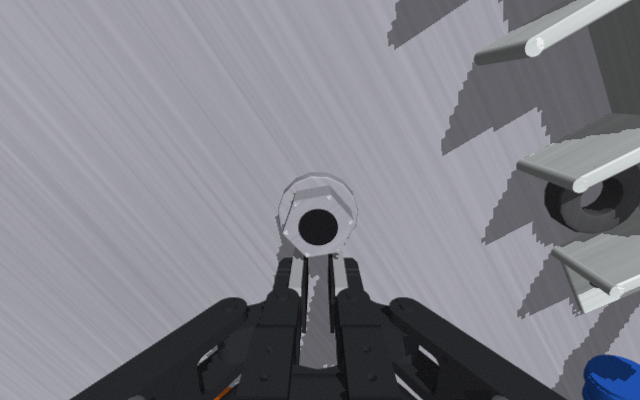

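```bash
python3 - <<'E'
from h import *
s=read_state()
p=onz('wrist',318,227,23,s); print(p,np.hypot(*(p-s['position'])[:2]))
t=np.array([637,56.1]);th=-.0338;c,q=np.cos(th),np.sin(th);Q=np.array([[c,-q],[q,c]])
print('rack',Q.T@(p[:2]-t)); print('aim',Q@(-85,27)+t)
E
```

```text
[521.89052459  36.7085724   23.        ] 27.98982464159425
rack [-114.38842337  -23.27031138]
aim [552.96097532  85.95703152]
```

Emit:
jog_arm(
  increments=[
    [0.005,0,0,0],
    [0.012,0,0,0],
    [0.019,0,0,0],
    [0.026,0,0,0],
    [0.033,0,0,0],
    [0.04,0,0,0],
    [0.047,0,0,0],
    [0.053,0,0,0],
    [0.057,0,0,0],
    [0.059,0,0,0],
  ],
)

```text
clock: 12.88
position: [539.2, 62.7, 20.8]
ee_rot: [0.877, 0.48, -0.0, 0.002]
contact_force: [0.2, -0.4, 1.2]
gripper_width: 10.1
```

Emit:
jog_arm(
  increments=[
    [-0.008,0,0,0],
    [-0.016,0,0,0],
    [-0.025,0,-0.02,0],
    [-0.04,0,-0.05,0],
    [-0.04,0,-0.07,0],
    [-0.04,0,-0.07,0],
  ],
)

```text
clock: 13.62
position: [518.2, 29.0, 92.4]
ee_rot: [0.878, 0.48, 0.002, 0.002]
contact_force: [0.6, -0.3, 0.5]
gripper_width: 9.8
```

```bash
python3 - <<'E'
from h import *
import cv2,pickle
s=read_state();im=get_image('wrist');pickle.dump(s,open('s3.pkl','wb'))
print(s['position'])
cv2.imwrite('pics/w7.png',im[:,:,::-1])
E
```

```text
[518.19944853  29.0401788   92.42104323]
```

View pics/w7.png

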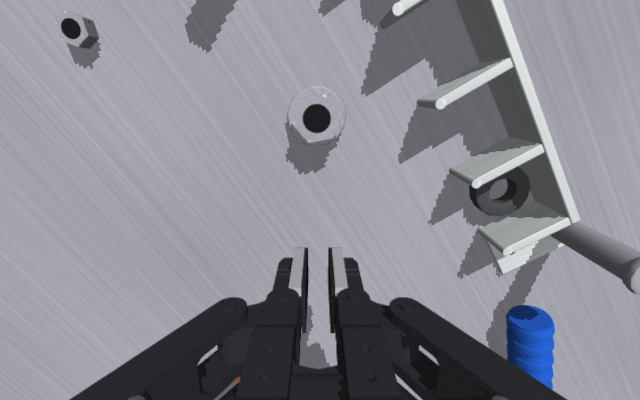

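```bash
python3 - <<'E'
from h import *
import pickle
s=pickle.load(open('s3.pkl','rb'))
p=onz('wrist',317,119,23,s); f=onz('wrist',317,114,4,s); print(p,f)
t=np.array([637,56.1]);th=-.0338;c,q=np.cos(th),np.sin(th);Q=np.array([[c,-q],[q,c]])
print('rack',Q.T@(p[:2]-t),Q.T@(f[:2]-t))
w3=onz('wrist',478,182,35,s);w2_=onz('wrist',441,104,35,s);print('fronts w4,w3 in rack',Q.T@(w3[:2]-t),Q.T@(w2_[:2]-t))
d=Q@(-48,0); inc((p[0]+d[0],p[1]+d[1],92),-1.94,s)
E
```

```text
[553.92946012  86.27917095  23.        ] [554.90150879  87.7404866    4.        ]
rack [-84.04295461  27.35468399] [-83.12084421  28.84801398]
fronts w4,w3 in rack [-18.75880672 -53.59013465] [-19.85176584  -0.31878033]
clock 13.62 pos [518.2  29.   92.4] head 57.3 F [ 0.6 -0.3  0.5] -> inc [ 0.0429 -0.0421  0.0003] turn 59.2
```

Emit:
jog_arm(
  increments=[
    [0.01,-0.01,0,8],
    [0.02,-0.02,0,17],
    [0.03,-0.03,0,26],
    [0.043,-0.042,0,35],
    [0.043,-0.042,0,44],
    [0.043,-0.042,0,53],
    [0.043,-0.042,0,59.2],
    [0.043,-0.042,0,59.2],
    [0.043,-0.042,0,59.2],
  ],
)

```text
clock: 14.8
position: [504.9, 87.7, 90.3]
ee_rot: [1.0, -0.016, 0.0, 0.001]
contact_force: [-0.1, 0.4, 0.8]
gripper_width: 10.3
```

```bash
python3 - <<'E'
from h import *
import cv2,pickle
s=read_state();im=get_image('wrist');pickle.dump(s,open('s4.pkl','wb'))
inc((506,88,21),-1.94)
cv2.imwrite('pics/w8.png',im[:,:,::-1])
E
```

```text
clock 14.85 pos [505.   87.7  90.5] head -1.8 F [0.4 0.4 0.2] -> inc [ 0.0009 -0.0005  0.0695] turn 0.1
```

View pics/w8.png

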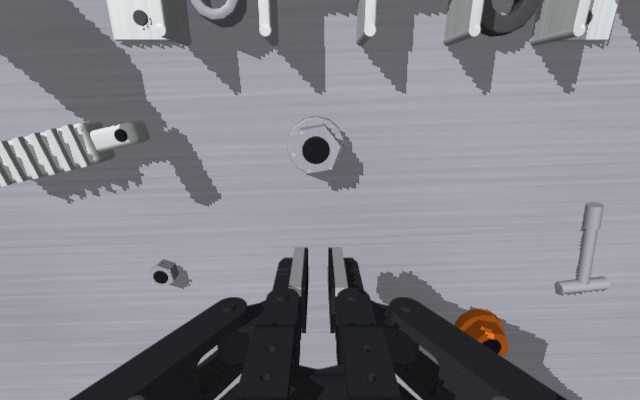

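Nut hole (316,150), finger seam at column 318, target gap midway between wall fronts at (265,32) and (370,32), i.e. column 317.5: all three line up. Descending and pushing in.

Emit:
jog_arm(
  increments=[
    [0,0,0.03,0],
    [0,0,0.055,0],
    [0,0,0.065,0],
    [0,0,0.069,0],
    [0,0,0.0695,0],
    [0,0,0.0695,0],
  ],
)

```text
clock: 15.6
position: [505.6, 87.7, 21.8]
ee_rot: [1.0, -0.016, 0.001, 0.001]
contact_force: [0.3, 0.6, -0.3]
gripper_width: 9.8
```

Emit:
jog_arm(
  increments=[
    [0.008,0,0,0],
    [0.014,0,0,0],
    [0.02,0,0,0],
    [0.027,0,0,0],
    [0.034,0,0,0],
    [0.041,0,0,0],
    [0.048,0,0,0],
    [0.054,0,0,0],
    [0.058,0,0,0],
    [0.06,0,0,0],
  ],
)

```text
clock: 16.85
position: [565.8, 85.8, 21.9]
ee_rot: [1.0, -0.016, 0.001, 0.001]
contact_force: [-0.6, -0.1, 0.3]
gripper_width: 10.2
```

```bash
python3 - <<'E'
from h import *
import cv2,pickle
s=read_state();im=get_image('wrist');pickle.dump(s,open('s5.pkl','wb'))
inc((612,84,21),-1.94)
cv2.imwrite('pics/w9.png',im[:,:,::-1])
E
```

```text
clock 16.9 pos [565.9  85.8  21.9] head -1.8 F [-0.5 -0.3  0.6] -> inc [0.0461 0.0004 0.001 ] turn 0.1
```

View pics/w9.png

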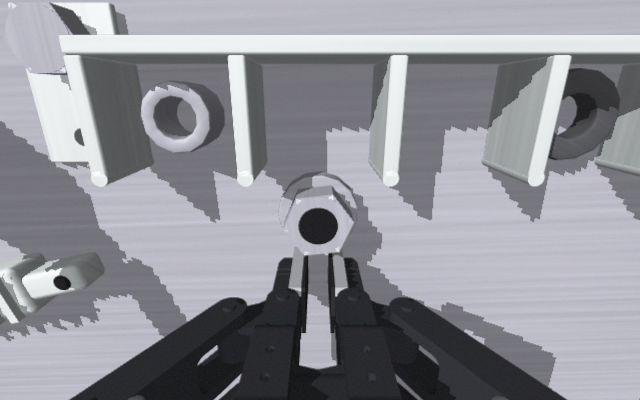

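Nut is centred at the gap mouth: nut at column 318, walls at 245 and 391. Pushing on.

Emit:
jog_arm(
  increments=[
    [0.005,0,0,0],
    [0.011,0,0,0],
    [0.017,0,0,0],
    [0.023,0,0,0],
    [0.029,0,0,0],
    [0.034,0,0,0],
    [0.038,0,0,0],
    [0.041,0,0,0],
    [0.043,0,0,0],
    [0.043,0,0,0],
  ],
)

```text
clock: 18.15
position: [609.1, 84.5, 22.1]
ee_rot: [1.0, -0.016, 0.002, 0.001]
contact_force: [-0.0, 1.0, 0.1]
gripper_width: 10.4
```

Emit:
jog_arm(
  increments=[
    [0.001,0,0,0],
    [0.002,0,0,0],
    [0.003,0,0,0],
    [0.003,0,0,0],
  ],
)

```text
clock: 18.65
position: [612.2, 84.4, 22.1]
ee_rot: [1.0, -0.016, 0.002, 0.001]
contact_force: [-0.2, -0.4, -0.2]
gripper_width: 9.9
```

```bash
python3 - <<'E'
from h import *
import cv2
inc((612,84,21),-1.94)
cv2.imwrite('pics/w10.png',get_image('wrist')[:,:,::-1])
E
```

```text
clock 18.65 pos [612.2  84.4  22.1] head -1.8 F [-0.2 -0.4 -0.2] -> inc [-0.0002  0.0004  0.0011] turn 0.1
```

View pics/w10.png

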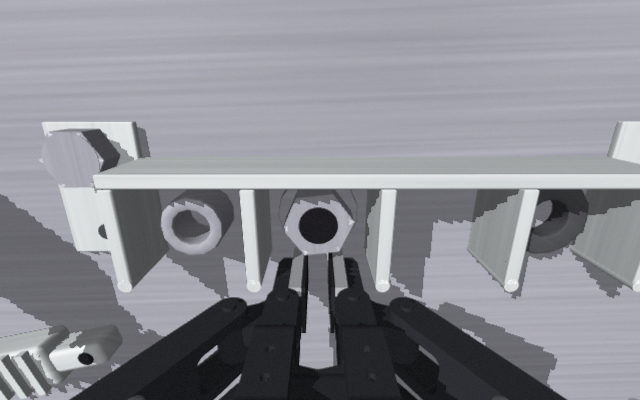

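No rail force yet. I'll creep forward until contact shows.

Emit:
jog_arm(
  increments=[
    [0.0007,0,0,0],
    [0.0014,0,0,0],
    [0.002,0,0,0],
    [0.002,0,0,0],
  ],
)

```text
clock: 19.2
position: [613.5, 84.3, 21.9]
ee_rot: [1.0, -0.016, 0.001, 0.001]
contact_force: [-3.0, -0.2, 0.1]
gripper_width: 10.1
```

Emit:
jog_arm(
  increments=[
    [0.001,0,0,0],
    [0.0015,0,0,0],
    [0.0015,0,0,0],
  ],
)

```text
clock: 19.58
position: [613.8, 84.0, 21.7]
ee_rot: [1.0, -0.016, -0.001, 0.001]
contact_force: [-6.0, 1.4, 2.7]
gripper_width: 10.1
```

Force climbed to 6 N with almost no travel, so the nut is on the rail. Backing straight out, then up.

Emit:
jog_arm(
  increments=[
    [-0.004,0,0,0],
    [-0.01,0,0,0],
    [-0.02,0,0,0],
    [-0.035,0,0,0],
    [-0.05,0,0,0],
    [-0.06,0,-0.03,0],
    [-0.06,0,-0.08,0],
    [-0.06,0,-0.13,0],
    [-0.06,0,-0.17,0],
    [-0.06,0,-0.17,0],
  ],
)

```text
clock: 20.82
position: [555.6, 87.2, 195.9]
ee_rot: [1.0, -0.016, 0.004, -0.0]
contact_force: [-0.3, -0.2, 0.3]
gripper_width: 10.1
```

```bash
python3 - <<'E'
from h import *
import cv2,pickle
s=read_state();im=get_image('wrist');pickle.dump(s,open('s6.pkl','wb'))
print(s['position'],s['contact_force'])
cv2.imwrite('pics/w11.png',im[:,:,::-1])
cv2.imwrite('pics/side11.png',get_image('side')[:,:,::-1])
cv2.imwrite('pics/scene11.png',get_image('scene')[:,:,::-1])
E
```

```text
[555.64457134  87.21775309 195.87505728] [-0.28520879 -0.21921901  0.33166321]
```

View pics/w11.png

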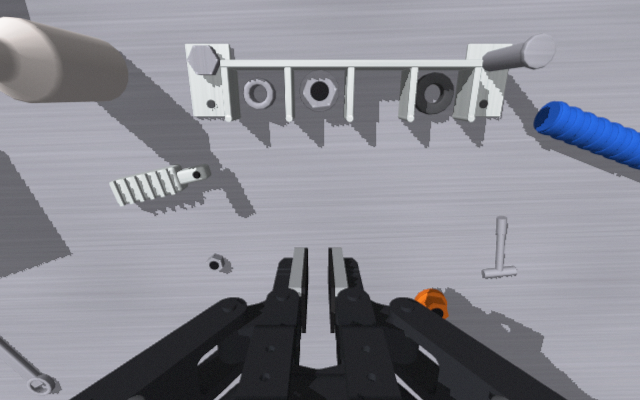

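View pics/side11.png

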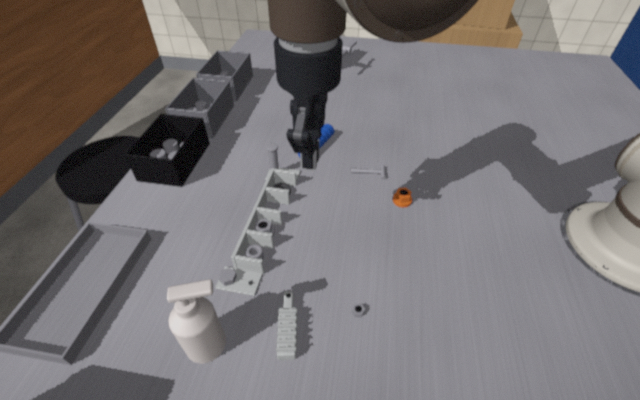

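```bash
python3 - <<'E'
from h import *
import pickle,cv2
s=pickle.load(open('s6.pkl','rb'))
a=cv2.imread('pics/w11.png')[40:140,180:480];cv2.imwrite('pics/w11r.png',cv2.resize(a,None,fx=2.6,fy=2.6,interpolation=cv2.INTER_CUBIC))
F=[(229,118),(289.5,118),(350,118),(411,118),(472,118)]
B=[(222.5,67),(287,67),(350.5,67),(414.5,67),(478.5,67)]
ys=[108,54,0,-54,-108]
t,th,r=fit([onz('wrist',*p,35,s) for p in F+B],[(-22.5,y) for y in ys]+[(22.5,y) for y in ys])
c,q=np.cos(th),np.sin(th);Q=np.array([[c,-q],[q,c]])
print(t,th,r.round(1).tolist(),'nut rack',Q.T@(onz('wrist',319.5,91,23,s)[:2]-t))
E
```

```text
[637.69058447  56.14317709] -0.02947778307908089 [[1.8, -0.9], [1.7, -0.6], [1.6, -0.3], [1.5, -0.4], [1.4, -0.5], [-1.3, 0.8], [-1.5, 0.3], [-1.6, 0.6], [-1.7, 0.6], [-1.8, 0.5]] nut rack [ 1.92549251 26.72941914]
```

View pics/w11r.png

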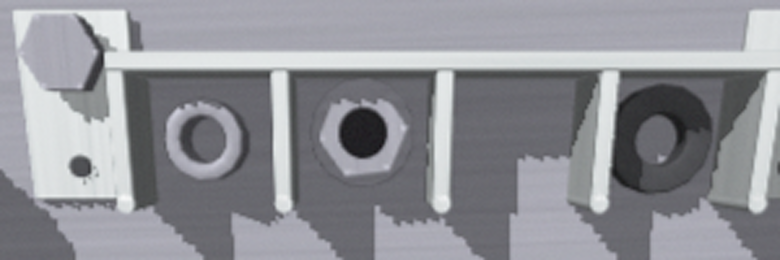

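```bash
python3 - <<'E'
from h import *
import pickle,cv2
s=pickle.load(open('s6.pkl','rb'))
for v,z in((66.5,35),(67.5,35),(70,9),(70.8,9),(71.5,9),(110.5,9),(111.5,9)): print(v,z,onz('wrist',319,v,z,s).round(1))
a=cv2.imread('pics/w11.png')[55:120,280:360];a=cv2.resize(a,None,fx=8,fy=8,interpolation=cv2.INTER_CUBIC);cv2.imwrite('pics/w11z.png',cv2.convertScaleAbs(a,alpha=1.6))
a=cv2.imread('pics/scene11.png')[150:250,310:400];a=cv2.resize(a,None,fx=6,fy=6,interpolation=cv2.INTER_CUBIC);cv2.imwrite('pics/sc11z.png',cv2.convertScaleAbs(a,alpha=1.6))
E
```

```text
66.5 35 [659.8  82.7  35. ]
67.5 35 [659.1  82.7  35. ]
70 9 [658.9  82.7   9. ]
70.8 9 [658.2  82.7   9. ]
71.5 9 [657.6  82.7   9. ]
110.5 9 [622.9  83.8   9. ]
111.5 9 [622.   83.8   9. ]
```

View pics/w11z.png

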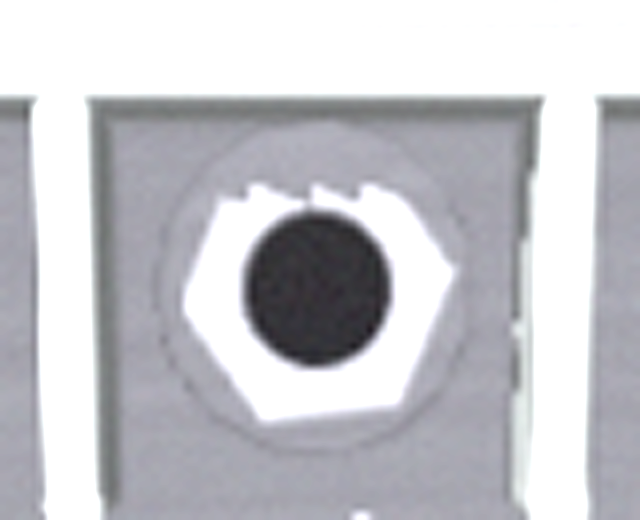

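View pics/sc11z.png

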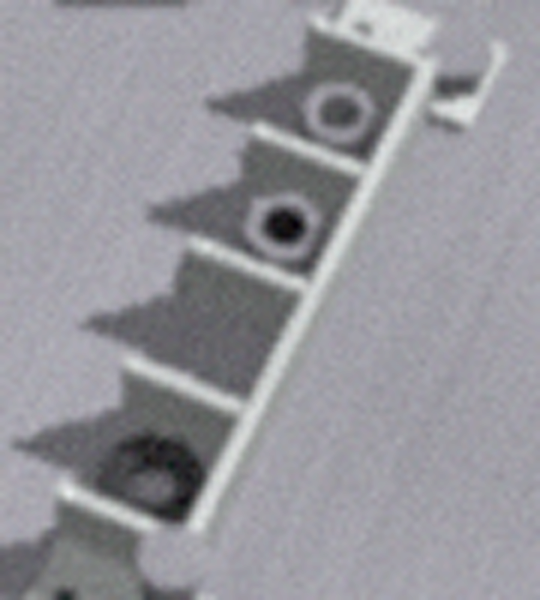

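The zoomed crop shows the flange edge tangent to the rail's inner face: edge at x≈658.9, rail at about 659.1–659.8. The arm is clear at z≈196, so I'm handing in.

```bash
python3 - <<'E'
from bench import *
print(job_done())
E
```

```text
the job is handed in; nothing more can be done
None
```

The job is done and handed in at about 21 s. I touched the wall tops in order from the post end: wall5, wall4, then wall3, with 6, 9 and 10 N of upward force. I then slid the chrome flanged nut into the third gap (rack y = +27) until it met the back rail, where force rose to 6 N with about 0.3 mm of further travel.

**Last checks:**
- **Nut seating:** a close crop shows the flange edge against the rail face, within about 1 mm and within the camera's accuracy.
- **Disagreement:** a separate position estimate put the nut at rack x = 1.9 mm instead of 3.5 mm. That picture's rack fit was off by up to 1.8 mm, so I trusted the force and the crop.
- **Sideways position:** the same estimate put the nut at rack y = 26.7 mm, centred in the gap.
- **Everything else:** the bystanders look unmoved by eye in the last wrist and side pictures; I did not measure them. The arm ended with the TCP at z ≈ 196 mm, touching nothing.

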